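Put a printing block into the UV curing drawer

ROBOT

A 6-joint arm with a two-finger parallel gripper is mounted at the origin on the work surface. World frame = base frame: x ahead of the robot, y to its left, z up, the work surface at z = 0. Lengths are in m, angles in rad, forces in N, time in s.
With the tool pointing down it reaches from about 0.425 to 0.95 m from the base axis. Payload 3.5 kg.
Tool frame: the origin (TCP) lies on the centre line of the jaws, within the pads' length; the fingertips stand 14 mm ahead of it and the grasp point (between the pads) lies 5 mm behind it (ctrl.finger_overhang is the distance from the TCP to the fingertips, in m); z points along the fingers, y is the line along which they close (so a half turn about z gives the same grasp; the last joint's range is limited). The gripper opens to 85 mm and grips with 20 to 120 N. Pads are 22 mm wide; open, the fingers measure 114 mm over their backs; the gripper's body (76 mm by 85 mm) begins 54 mm behind the grasp point. The pads swing forward as they close: fully open they stand 13 mm farther back than shut.
Start: joints at [0.97, 0.286, 1.577, -0, 1.279, -0.15], TCP at [0.294, 0.608, 0.245] pointing down, gripper open.
Joint ranges: [-2.77, 2.77], [-0.9, 2.22], [0.21, 2.48], [-1.53, 4.67], [0.24, 2.81], [-2.84, 2.84]. Speed limits (rad/s): [2.79, 2.79, 3.14, 3.14, 3.14, 3.14].

INTERFACE

Orientations are given as a unit quaternion [x, y, z, w].
In Python, from plant import ctrl gives the robot as it stands.
- The arm moves only by the tool send_rows, never from a script. Its argument "moves" is text: rows parted by semicolons, each of 7 numbers parted by spaces: the turn, a rotation vector about the tool's x, y, z in units of 360 degrees (1.0 is 360 degrees), then the shift along the tool's x, y, z in units of 20 cm (1.0 is 20 cm), then the gripper's target within -1 to 1 (fully open at 1, half-way at 0, shut at -1). A call has 1 to 12 rows; each row is the pose to reach, as a shift and turn from the pose commanded when the call began, along the tool's axes at that moment, turning the shorter way round; what a row does not reach only later rows make up. A row lasts 1/8 s, in which the tool goes at most 62.5 mm and 10.7 degrees, less where a joint would pass 70% of its speed; a pose out of reach is approached as far as the arm can. A call with a number of a shift or a turn outside -1 to 1 is refused whole. A call with a gripper value outside its range is refused whole. The fingers move at their own pace and stop on an object; "newtons" is the grip in N (left out, the last holds). Time passes only in rows, so rows that repeat a pose let the fingers close. It gives the time, the measured TCP pose, the force, the opening and the grip force at its end, in the units of the state.
- ctrl.get_state(): the state, without advancing time (a new reading comes with each control period).
- ctrl.read_camera(name): name is "side" or "top" or "wrist"; returns a dict with "image" (420x560x3 uint8, red, green, blue), "fovy" (degrees; the focal length in pixels is half the picture's height over the tangent of half this angle, whatever the lens; pixels are square), "cx", "cy" (the principal point, pixels), "distortion" ([k1, k2, p1, p2, k3] as OpenCV has them; the pictures are not rectified), "extrinsics" (4x4, takes a point from camera to world coordinates). Camera axes: x right, y up, looking along -z (the intrinsics and any distortion apply to the point x, -y, -z); pixel columns grow to the right and rows downward; lengths in m; the calibration is good to about 2 mm. A picture is of the moment at which its call begins. There is no depth.
- ctrl.sign_off(): hands the job in; it is judged then, once.
The state is a dict: "time": time; "qpos": joint angles; "dq": joint speeds; "joint_efforts": joint torques, N m; "eef_pos": TCP position; "tcp_rot": TCP orientation; "contact_force": force on the tool from outside, world axes, zero at the start; "wrist_torque": the same for the moment, N m; "opening": opening from 0.0 (shut) to 1.0 (fully open); "finger_force": force on a finger pad.
Only numpy, scipy, OpenCV 4.12 (cv2) and the standard library are available. Lean on these libraries where they do the work, as an engineer would, in place of code of your own. Each camera call takes 0.05 s, during which the arm holds its last target. There are 200 camera calls.

TASK

The mounted printing block on the steel galley needs its final UV hardening. Press the release key on the curing unit so that its drawer springs out, set the block down flat on the drawer floor with its printing face up (lower it in, do not drop it), then push the drawer home until it latches and stays shut. Leave the plain wooden pieces and the ink tin beside the drawer where they are.

Things in the scene. Friction and masses are not known exactly. Their poses are not given: they have to be found in the camera images.
- block: Printing block: brown wood, 70 (x) x 45 (y) x 23 mm high, about 75 g, with a pale polymer plate on top carrying a raised border and rosette (the printing face, up at the start). The only piece on the galley with a plate; it may lie in any of the four places. Origin: centre of its underside; z points out of the printing face.
- unit: UV curing unit, fixed: low white case 280 mm deep, 300 wide, 112 high; drawer in its front, control column 65 mm wide at the right as the robot sees it. Origin: on the bench, 150 mm behind the case's front face, midway across its width; +x to the back, +y to the left, z up. The drawer slides out along -x. A small black loupe, 42 mm high, stands on the middle of its top.
- release_top (a point): Centre of the top of the release key: a grey rectangular push key 30 (x) x 44 (y) mm on the case top at its front right corner, at x = -124, y = -116.5 mm in the unit's frame. It stands 10 mm proud of the case top (its top is 122 mm above the bench). Axes as the unit's. Push straight down.
- release (a joint): How far the release key is pressed, m: 0 up, 0.007 fully down, spring returned. About 1.5 N to start, 5 N at the bottom; the drawer is let go at about 0.005 to 0.006. It also dips by itself and springs up again as the drawer latches.
- drawer (a joint): Drawer opening, m: about 0 latched shut, 0.13 fully out. A spring drives it out, 7 N when shut, 3 N when out; it takes about 1 s. To latch, push it 1 to 4 mm beyond shut (it stops at -0.004) with 10 to 15 N; let go there, it comes to rest on the latch at about 0. Not pushed far enough, it springs out again.
- drawer_front (a point): Centre of the outer face of the drawer's front panel, 45 mm above the bench; moves with the drawer. The panel is plain, without a handle, 230 mm wide, 12 thick, from 12 to 78 mm above the bench. Axes as the unit's. With the drawer shut it lies 17 mm in front of the case's front face, at y = 28 mm in the unit's frame.
- drawer_floor (a point): Centre of the drawer's inner floor, 26 mm above the bench; moves with it; axes as the unit's. Inside 200 (x) x 206 mm (y); walls 4 mm thick, 20 high; the front panel rises 52 mm above the floor. Fully out, only x = -100 (panel) to +35 mm (case front) is clear of the case: its middle is x = -32, y = 0. What stays below 48 mm above the floor passes under the case.
- galley: Steel galley (shallow tray), fixed, 240 (x) x 250 (y) mm, floor 3 mm thick, 12 mm rims on three sides. Origin: centre of its underside. Four places about 100 mm apart in x and 116 mm in y hold the block and three plain pieces.
- wood_a: Plain wooden piece 60 x 48 x 20 mm on the galley, no plate on it. Origin: centre of its underside. Loose. Must be left where it is.
- wood_b: Plain wooden piece 78 x 30 x 20 mm on the galley. Origin: centre of its underside. Loose. Must be left where it is.
- wood_c: Plain wooden piece 76 x 20 x 20 mm on the galley. Origin: centre of its underside. Loose. Must be left where it is.
- ink_tin: Round ink tin, 78 mm across, 52 mm high, standing to the left of the drawer's path. Origin: centre of its underside. Loose. Must be left where it is.
Not all that is in view belongs to the job. Leave any turquoise look-alike of the block alone.

How it is judged:
By the outcome, as a careful person would: the job done as asked, in the order asked, and still so for the second after the job is handed in, with the robot touching nothing.
It also fails if it takes over 61 s, if anything falls off the work surface, if the arm or the gripper's body presses on something with over 40 N, if the wrist force passes 120 N, or if a joint passes its speed limit or range.

## Working session

There is one attempt and no reset: what is moved stays moved. The work goes in short steps, Python scripts to look and compute and a tool call to move; the robot and the scene stay as the last step left them, time stands still between calls to the robot, and variables do not carry over. Pictures are saved under pics/ and viewed, at most 10 in all, crops included, and the job is handed in when it is done.

Besides the shell and the picture viewer there is one more tool, called after "Request:" as name(argument=value, ...), one argument or row to a line, values as JSON. send_rows: Moves the arm, as the interface text tells. Its arguments: {"type":"object","properties":{"moves":{"type":"string"},"newtons":{"type":"number"}},"required":["moves"]}

```bash
mkdir -p pics; cat > h.py <<'E'
import numpy as np, cv2
from plant import ctrl
from scipy.spatial.transform import Rotation as R
def K(c):
    f=210/np.tan(np.radians(c["fovy"])/2); return np.array([[f,0,c["cx"]],[0,f,c["cy"]],[0,0,1.]])
def ray(c,px,z):
    p=cv2.undistortPoints(np.array(px,float).reshape(-1,1,2),K(c),np.array(c["distortion"],float)).reshape(-1,2)
    E=np.array(c["extrinsics"]); d=np.c_[p[:,0],-p[:,1],-np.ones(len(p))]@E[:3,:3].T
    return E[:3,3]+d*((z-E[2,3])/d[:,2])[:,None]
def proj(c,P):
    E=np.array(c["extrinsics"]); q=(np.array(P,float).reshape(-1,3)-E[:3,3])@E[:3,:3]
    q=q*[1,-1,-1]
    return cv2.projectPoints(q.reshape(-1,1,3),np.zeros(3),np.zeros(3),K(c),np.array(c["distortion"],float))[0].reshape(-1,2)
def shot(n,f):
    import pickle
    c=ctrl.read_camera(n); pickle.dump(c,open(f'pics/{f}.pkl','wb')); cv2.imwrite(f'pics/{f}.png',c["image"][:,:,::-1]); return c
def load(f):
    import pickle; return pickle.load(open(f'pics/{f}.pkl','rb'))
E
python3 - <<'E'
from h import *
for n in("top","side"):
    c=shot(n,n+"0"); print(n,c["fovy"],c["cx"],c["cy"],c["distortion"],np.round(c["extrinsics"],3).tolist())
a=np.vstack([load("top0")["image"]]); cv2.imwrite("pics/top0b.png",cv2.resize(a[:,:,::-1],(800,600),interpolation=cv2.INTER_CUBIC))
s=ctrl.get_state(); print(s)
E
```

```text
top 45.966724977949966 283.5452553321126 203.8567274212419 [-0.0977579  0.         0.         0.         0.       ] [[0.021, 0.997, -0.074, 0.433], [-1.0, 0.021, 0.005, 0.019], [0.007, 0.074, 0.997, 1.23], [0.0, 0.0, 0.0, 1.0]]
side 50.88621105788331 276.9300451073843 205.92778710835213 [-0.09375744  0.          0.          0.          0.        ] [[0.922, 0.273, -0.274, 0.217], [-0.386, 0.622, -0.681, -0.754], [-0.015, 0.734, 0.679, 0.837], [0.0, 0.0, 0.0, 1.0]]
{'time': 0.1, 'qpos': array([ 9.69985428e-01,  2.87098019e-01,  1.57802529e+00, -1.04007569e-05,
        1.27857525e+00, -1.49992862e-01]), 'dq': array([-0.00108873, -0.00464705, -0.0037928 , -0.00105577,  0.00197009,
       -0.00020872]), 'joint_efforts': array([ 1.33419489e-03, -4.07294762e+01, -2.93702978e+01, -1.45634517e-04,
        3.39538608e-03,  2.57322931e-06]), 'eef_pos': array([0.29375209, 0.60711149, 0.24407436]), 'tcp_rot': array([ 2.23503463e-01,  9.74702567e-01, -9.81450865e-04, -3.81429779e-04]), 'contact_force': array([-0.05378619,  0.07597837, -0.01193759]), 'wrist_torque': array([-0.02481632, -0.05974932,  0.08585968]), 'finger_force': 0.0, 'opening': 0.9961655654096856}
```

View pics/top0b.png

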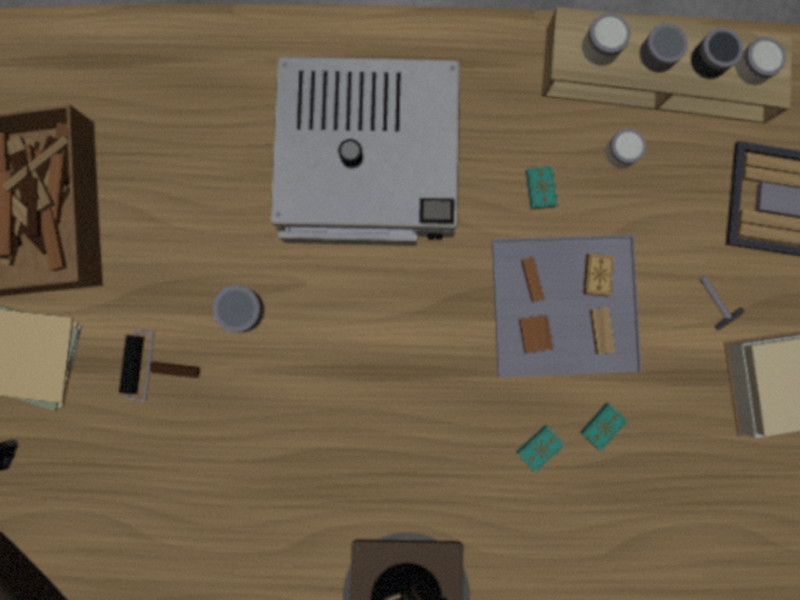

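View pics/side0.png

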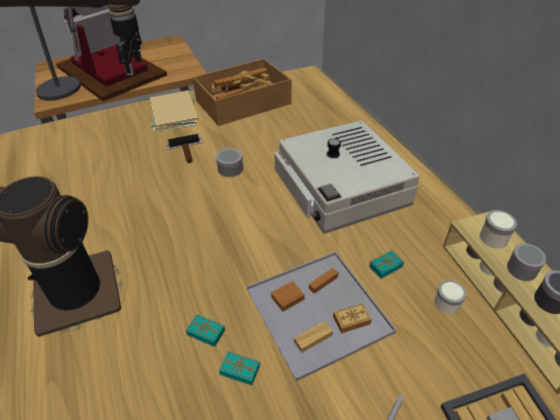

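The top view shows the curing unit at about (365,145), the release key at (437,210), the block with its plate at (599,275), three plain pieces and the tin at (237,309). I'll enlarge the block and the case corners and key for accurate pixels.

```bash
python3 - <<'E'
from h import *
im=load("top0")["image"][:,:,::-1]
a=cv2.resize(im[165:225,395:455],(390,390),interpolation=cv2.INTER_CUBIC)   # x6.5
b=cv2.resize(im[30:180,180:330],(600,600),interpolation=cv2.INTER_CUBIC)[:,:] # x4
b=cv2.resize(im[35:175,185:327],(410,404),interpolation=cv2.INTER_CUBIC)
o=np.zeros((404,800,3),np.uint8); o[:390,:390]=a; o[:,390:]=b
cv2.imwrite("pics/crop1.png",o)
c=load("top0"); s=.7
r=lambda p,z:np.round(ray(c,np.array(p)*s,z),3).tolist()
print("case",r([(278,58),(459,60),(457,230),(272,225)],.112))
print("key",r([(437,210)],.122),"block",r([(599,275)],.026),"tin",r([(237,309)],.052))
print("galley",r([(493,240),(632,237),(639,371),(498,376)],.003))
E
```

```text
case [[0.897, 0.23, 0.112], [0.899, -0.068, 0.112], [0.616, -0.068, 0.112], [0.618, 0.228, 0.112]]
key [[0.646, -0.035, 0.122]] block [[0.557, -0.322, 0.026]] tin [[0.485, 0.293, 0.052]]
galley [[0.617, -0.14, 0.003], [0.629, -0.388, 0.003], [0.393, -0.4, 0.003], [0.38, -0.152, 0.003]]
```

View pics/crop1.png

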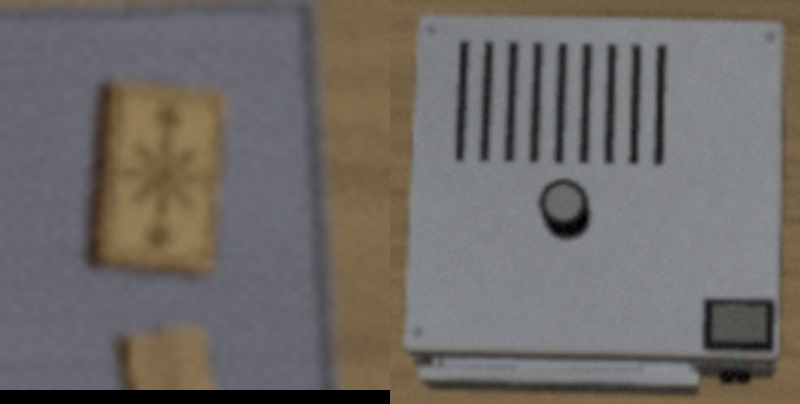

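The crop shows the block's top face with corners near (113,84), (224,92), (210,272), (101,263), and the key's top centre near (739,324). The case top's corners are at (421,17), (782,22), (776,354), (408,350).

```bash
python3 - <<'E'
from h import *
c=load("top0")
B=np.array([(113,84),(224,92),(210,272),(101,263)])/6.5+[395,165]
P=ray(c,B-.5+.5/6.5,.026)
print(np.round(P,4).tolist(),"ctr",P.mean(0),"sizes",np.linalg.norm(P-np.roll(P,-1,0),axis=1))
v=P[0]+P[1]-P[2]-P[3]; print("block yaw",np.degrees(np.arctan2(v[1],v[0])))
U=(np.array([(421,17),(782,22),(776,354),(408,350),(739,324)],float)-[390,0])/[2.887,2.886]+[185,35]-.33
Q=ray(c,U[:4],.112); k=ray(c,U[4:],.122)
print(np.round(Q,4).tolist(),"key",k)
v=Q[0]+Q[1]-Q[2]-Q[3]; y=np.arctan2(v[1],v[0]);w=Q[0]+Q[3]-Q[1]-Q[2]; y2=np.arctan2(-w[0],w[1])
print("yaw",np.degrees(y),np.degrees(y2),np.linalg.norm(v)/2,np.linalg.norm(w)/2)
s=ctrl.get_state(); print(R.from_quat(s["tcp_rot"]).as_matrix().round(3), s["eef_pos"])
y=y2
# unit origin from corners: case spans x -150..130
o=Q.mean(0)[:2]-R.from_euler('z',y).as_matrix()[:2,:2]@[-.01,0]
m=R.from_euler('z',y).as_matrix()[:2,:2]
f=lambda a,b:np.round(o+m@[a,b],4)
print("org",o,"key pred",f(-.124,-.1165),"front shut",f(-.167,.028))
# drawer floor centre: panel thickness .012 -> floor centre x=-.167+.012+.1=-.055 shut; out .13 -> -.185
print("floor out",f(-.185,.028),"place",f(-.185-.032,.028),"front out",f(-.297,.028),"floor yaw",np.degrees(y))
E
```

```text
[[0.5943, -0.3032, 0.026], [0.5923, -0.3462, 0.026], [0.5235, -0.3406, 0.026], [0.526, -0.2986, 0.026]] ctr [ 0.55901136 -0.32215686  0.026     ] sizes [0.04298096 0.06904018 0.042028   0.06844808]
block yaw -4.252831172219427
[[0.8966, 0.2281, 0.112], [0.8982, -0.0659, 0.112], [0.6242, -0.0644, 0.112], [0.6214, 0.2271, 0.112]] key [[ 0.64566536 -0.03425384  0.122     ]]
yaw -0.04361344329181997 0.4250935488278874 0.2746242803919277 0.29276951196726275
[[-0.9    0.436 -0.001]
 [ 0.436  0.9   -0.002]
 [ 0.    -0.002 -1.   ]] [0.29375209 0.60711149 0.24407436]
org [0.77010001 0.0813045 ] key pred [ 0.647  -0.0361] front shut [0.6029 0.1081]
floor out [0.5849 0.1079] place [0.5529 0.1077] front out [0.4729 0.1071] floor yaw 0.4250935488278874
```

Request:
send_rows(
  moves="0 0 0 -1 -0.71 0 -1;0 0 0 -1 -0.71 0 -1;0 0 0 -1 -0.71 0 -1;0 0 0 -1 -0.71 0 -1;0 0 0 -1 -0.71 0 -1",
  newtons=60,
)

```text
time: 0.72
eef_pos: [0.4137, 0.3895, 0.2449]
tcp_rot: [0.226, 0.974, -0.001, -0.0]
contact_force: [-0.5, 0.3, -0.3]
opening: -0.001
finger_force: 0.0
```

Request:
send_rows(
  moves="0 0 0 -1 -0.71 0 -1;0 0 0 -1 -0.71 0 -1;0 0 0 -1 -0.71 0 -1;0 0 0 -1 -0.71 0 -1;0 0 0 -1 -0.71 0 -1",
)

```text
time: 1.35
eef_pos: [0.5316, 0.1755, 0.2449]
tcp_rot: [0.226, 0.974, -0.0, -0.0]
contact_force: [-0.3, 1.2, -0.4]
opening: -0.005
finger_force: 0.0
```

Request:
send_rows(
  moves="0 0 -0.072 -0.98 -0.7 0.3 -1;0 0 -0.072 -0.98 -0.7 0.3 -1;0 0 -0.072 -0.98 -0.7 0.3 -1;0 0 -0.072 -0.98 -0.7 0.3 -1;0 0 -0.072 -0.98 -0.7 0.3 -1;0 0 -0.072 -0.98 -0.7 0.3 -1;0 0 -0.072 -0.98 -0.7 0.3 -1",
)

```text
time: 2.22
eef_pos: [0.6455, -0.0315, 0.1859]
tcp_rot: [-0.002, 1.0, 0.0, 0.0]
contact_force: [0.6, 1.2, -0.1]
opening: 0.001
finger_force: 0.0
```

```bash
cat >> h.py <<'E'
def to(p,yaw=None):
    s=ctrl.get_state(); M=R.from_quat(s["tcp_rot"]).as_matrix()
    print("t",round(s["time"],2),"pos",s["eef_pos"].round(4),"x-axis deg",np.degrees(np.arctan2(M[1,0],M[0,0])).round(2),"F",np.round(s["contact_force"],1),"q",s["qpos"].round(2))
    print("shift",((np.array(p)-s["eef_pos"])@M/.2).round(3))
E
python3 - <<'E'
from h import *
to((.6465,-.035,.145)); print(ctrl.finger_overhang)
c=shot("wrist","w0")
E
```

```text
t 2.23 pos [ 0.6455 -0.0315  0.1859] x-axis deg -179.76 F [ 0.6  1.2 -0.1] q [-0.21  0.28  1.7   0.    1.16 -1.78]
shift [-0.005 -0.018  0.204]
0.014
```

View pics/w0.png

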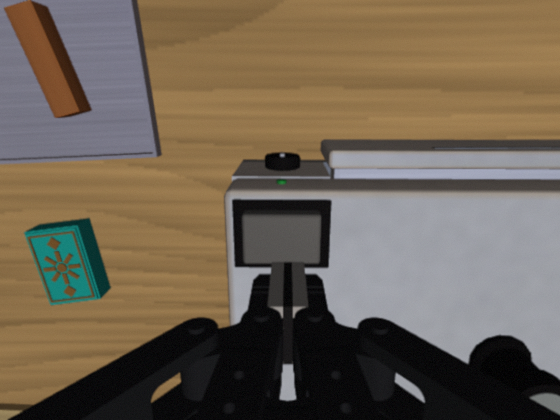

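The wrist view shows the key top centred near (283,236), just ahead of the closed fingertips. I'll check this against the estimate.

```bash
python3 - <<'E'
from h import *
c=load("w0"); P=ray(c,[(283,237),(240,207),(328,207),(325,264),(241,264)],.122); print(P.round(4).tolist(), P[1:].mean(0))
e=ray(c,[(236,181),(560,181)],.112);print(e.round(4).tolist())
e=ray(c,[(335,149),(558,147)],.078);print("panel top outer",e.round(4).tolist())
E
```

```text
[[0.6445, -0.0343, 0.122], [0.6273, -0.0575, 0.122], [0.6271, -0.01, 0.122], [0.6607, -0.0105, 0.122], [0.661, -0.058, 0.122]] [ 0.64401677 -0.03400629  0.122     ]
[[0.6152, -0.0605, 0.112], [0.6146, 0.117, 0.112]]
panel top outer [[0.6019, -0.002, 0.078], [0.6006, 0.1361, 0.078]]
```

Request:
send_rows(
  moves="0 0 0 0 -0.01 0.22 -1;0 0 0 0 -0.01 0.24 -1;0 0 0 0 -0.01 0.26 -1;0 0 0 0 -0.01 0.27 -1;0 0 0 0 -0.01 0.28 -1;0 0 0 0 -0.01 0.28 -1",
)

```text
time: 3.02
eef_pos: [0.6465, -0.0358, 0.1305]
tcp_rot: [-0.001, 1.0, -0.0, 0.001]
contact_force: [-1.3, 1.7, 4.2]
opening: 0.003
finger_force: 1.8
```

```bash
python3 - <<'E'
from h import *
to((.6465,-.035,.2)); shot("side","s1")
im=load("s1")["image"];cv2.imwrite("pics/s1c.png",cv2.resize(im[90:240,220:430,::-1],(630,450)))
E
```

```text
t 3.02 pos [ 0.6465 -0.0358  0.1305] x-axis deg -179.92 F [-1.3  1.7  4.2] q [-0.21  0.34  1.73  0.    1.07 -1.78]
shift [-0.001  0.004 -0.348]
```

View pics/s1c.png

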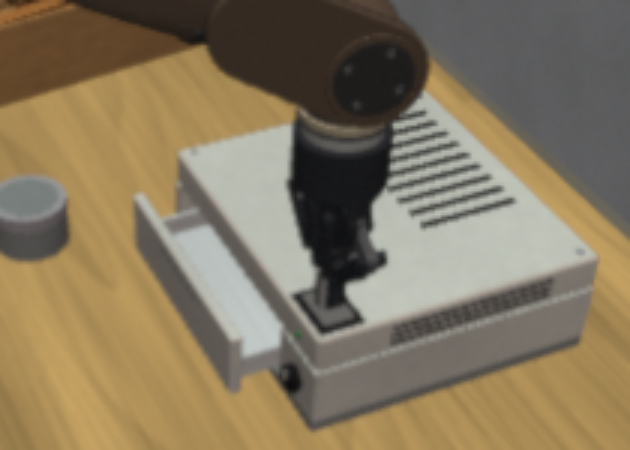

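The drawer is springing out. Next I lift off and go over the block.

Request:
send_rows(
  moves="0 0 0 0 0 -0.3 -1;0 0 0 0 0 -0.35 0.4;0 0 0 0 -0.9 -0.35 0.4;0 0 0 0 -0.9 -0.35 0.4;0 0 0 0 -0.9 -0.35 0.4;0 0 0 0 -0.9 -0.35 0.4",
)

```text
time: 3.82
eef_pos: [0.6453, -0.22, 0.1981]
tcp_rot: [0.002, 1.0, -0.0, -0.0]
contact_force: [0.2, 0.3, -0.2]
opening: 0.702
finger_force: 0.0
```

Request:
send_rows(
  moves="0 0 0.012 0.44 -0.53 0.3 0.4;0 0 0.012 0.44 -0.53 0.3 0.4;0 0 0.012 0.44 -0.53 0.3 0.4;0 0 0.012 0.44 -0.53 0.3 0.4;0 0 0.012 0.44 -0.53 0.3 0.4",
)

```text
time: 4.45
eef_pos: [0.5596, -0.321, 0.1403]
tcp_rot: [0.036, 0.999, -0.0, 0.001]
contact_force: [-0.1, 0.2, 0.1]
opening: 0.702
finger_force: 0.0
```

```bash
python3 - <<'E'
from h import *
to((.559,-.322,.019)); shot("wrist","w1"); print(ctrl.get_state()["opening"])
E
```

```text
t 4.45 pos [ 0.5596 -0.321   0.1403] x-axis deg 175.84 F [-0.1  0.2  0.1] q [-0.68  0.32  1.73  0.    1.08 -2.18]
shift [ 0.004 -0.005  0.606]
0.7009585500878122
```

View pics/w1.png

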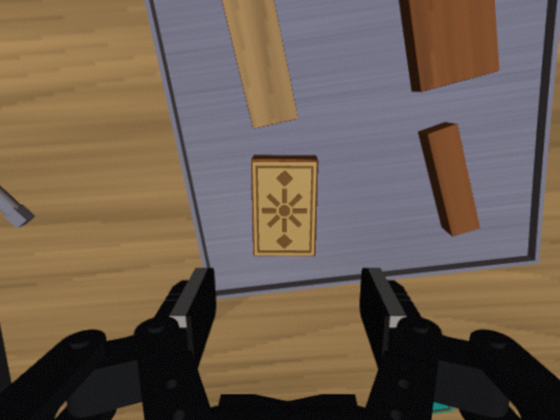

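The wrist view shows the block's top face from (254,162) to (316,256), square to the tool. I'll check its position.

```bash
python3 - <<'E'
from h import *
P=ray(load("w1"),[(253,163),(317,163),(316,256),(253,256)],.026); print(P.round(4).tolist(),P.mean(0)); v=P[2]+P[3]-P[0]-P[1]; print(np.degrees(np.arctan2(v[1],v[0])),np.linalg.norm(P-np.roll(P,1,0),axis=1))
to(np.r_[P.mean(0)[:2],.019])
print(ray(load("w1"),[(190,190),(205,262)],.012))
E
```

```text
[[0.5247, -0.3416, 0.026], [0.5277, -0.2997, 0.026], [0.5941, -0.3036, 0.026], [0.5909, -0.3482, 0.026]] [ 0.55939208 -0.32324608  0.026     ]
-4.524912117542371 [0.06653211 0.04204157 0.06651051 0.04473996]
t 4.5 pos [ 0.5598 -0.3209  0.1406] x-axis deg 175.88 F [ 0.7 -0.1  0.2] q [-0.68  0.32  1.73  0.    1.08 -2.18]
shift [ 0.003 -0.011  0.608]
[[ 0.54315649 -0.38952444  0.012     ]
 [ 0.59939189 -0.38659266  0.012     ]]
```

Request:
send_rows(
  moves="0 0 0 0 -0.01 0.2 0.4;0 0 0 0 -0.01 0.4 0.4;0 0 0 0 -0.01 0.5 0.4;0 0 0 0 -0.01 0.57 0.4;0 0 0 0 -0.01 0.6 0.4;0 0 0 0 -0.01 0.6 0.4;0 0 0 0 -0.01 0.6 -1;0 0 0 0 -0.01 0.6 -1;0 0 0 0 -0.01 0.6 -1;0 0 0 0 -0.01 0.6 -1",
  newtons=40,
)

```text
time: 5.75
eef_pos: [0.5589, -0.3247, 0.0208]
tcp_rot: [0.037, 0.999, -0.001, 0.001]
contact_force: [0.8, 0.8, 6.2]
opening: 0.518
finger_force: 43.5
```

Request:
send_rows(
  moves="0 0 0 0 0 -0.1 -1;0 0 0 0 0 -0.3 -1;0 0 0 0 0 -0.6 -1;0 0 0 0 0 -0.8 -1;0 0 0 0 0 -0.8 -1",
)

```text
time: 6.38
eef_pos: [0.56, -0.3253, 0.1852]
tcp_rot: [0.037, 0.999, -0.003, 0.004]
contact_force: [-0.2, 0.5, -1.3]
opening: 0.514
finger_force: 42.9
```

```bash
python3 - <<'E'
from h import *
to((.553,.108,.18)); print(ctrl.get_state()["opening"])
c=shot("top","t2"); shot("wrist","w2")
im=cv2.resize(c["image"][:,:,::-1],(800,600)); b=im[130:430,200:480]; w=cv2.resize(load("w2")["image"][:,:,::-1],(400,300))
o=np.zeros((600,800,3),np.uint8); o[:428,:400]=cv2.resize(c["image"][90:300,140:336,::-1],(400,428)); o[:300,400:]=w
cv2.imwrite("pics/o2.png",o)
E
```

```text
t 6.38 pos [ 0.56   -0.3253  0.1852] x-axis deg 175.78 F [-0.2  0.5 -1.3] q [-0.68  0.27  1.7  -0.    1.15 -2.18]
shift [0.195 2.158 0.013]
0.5141715436663445
```

View pics/o2.png

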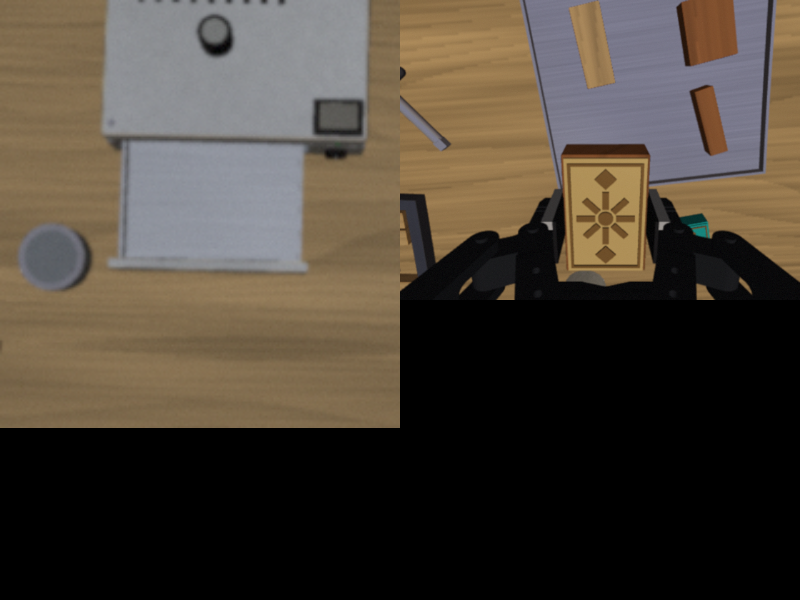

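The drawer is fully out and clear, and the block is held face up. Now I carry it over the drawer.

Request:
send_rows(
  moves="0 0 0 0.09 0.95 0 -1;0 0 0 0.09 0.95 0 -1;0 0 0 0.09 0.95 0 -1;0 0 0 0.09 0.95 0 -1",
)

```text
time: 6.98
eef_pos: [0.5521, -0.1286, 0.1762]
tcp_rot: [0.034, 0.999, 0.001, -0.003]
contact_force: [0.6, 0.5, -1.3]
opening: 0.52
finger_force: 42.8
```

Request:
send_rows(
  moves="0 0 0 0.09 0.95 0 -1;0 0 0 0.09 0.95 0 -1;0 0 0 0.09 0.95 0 -1;0 0 0 0.09 0.95 0 -1",
)

```text
time: 7.48
eef_pos: [0.5489, 0.0605, 0.1773]
tcp_rot: [0.035, 0.999, 0.0, -0.002]
contact_force: [0.2, -1.8, -1.0]
opening: 0.515
finger_force: 42.8
```

Request:
send_rows(
  moves="0 0 -0.012 0.015 0.26 0.2 -1;0 0 -0.012 0.015 0.26 0.2 -1;0 0 -0.012 0.015 0.26 0.2 -1;0 0 -0.012 0.015 0.26 0.2 -1",
)

```text
time: 7.98
eef_pos: [0.552, 0.1083, 0.1401]
tcp_rot: [0.0, 1.0, -0.0, 0.001]
contact_force: [0.2, 0.2, -0.7]
opening: 0.516
finger_force: 42.8
```

```bash
python3 - <<'E'
from h import *
c=load("t2"); print("panel", ray(c,np.array([(108,266),(307,270)])/2.041+[140,90],.078).round(4).tolist(), "case",ray(c,np.array([(105,138),(365,143)])/2.041+[140,90],.112).round(4).tolist())
to((.552,.108,.044)); print(ctrl.get_state()["opening"]); shot("wrist","w3")
E
```

```text
panel [[0.4755, 0.2233, 0.078], [0.4758, -0.0041, 0.078]] case [[0.6175, 0.2257, 0.112], [0.6179, -0.0656, 0.112]]
t 7.97 pos [0.552  0.1083 0.1401] x-axis deg 179.97 F [ 0.2  0.2 -0.7] q [ 0.01  0.15  1.94 -0.    1.05 -1.56]
shift [ 0.001 -0.001  0.48 ]
0.515819333240272
```

View pics/w3.png

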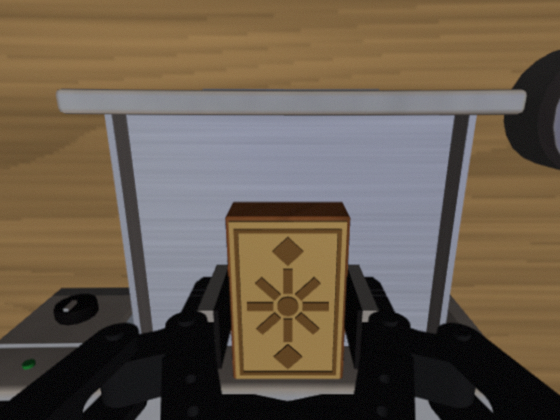

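The block is centred over the exposed floor, with the panel at row 100 and the walls at columns 125 and 460. Now I lower it slowly.

Request:
send_rows(
  moves="0 0 0 0.005 0 0.15 -1;0 0 0 0.005 0 0.3 -1;0 0 0 0.005 0 0.4 -1;0 0 0 0.005 0 0.44 -1;0 0 0 0.005 0 0.46 -1;0 0 0 0.005 0 0.47 -1;0 0 0 0.005 0 0.475 -1;0 0 0 0.005 0 0.475 -1",
)

```text
time: 9.02
eef_pos: [0.5504, 0.1099, 0.0448]
tcp_rot: [-0.001, 1.0, 0.0, 0.0]
contact_force: [-0.2, 0.4, -0.2]
opening: 0.513
finger_force: 42.8
```

Request:
send_rows(
  moves="0 0 0 0 0 0.004 -1;0 0 0 0 0 0.008 -1;0 0 0 0 0 0.008 -1",
)

```text
time: 9.4
eef_pos: [0.5503, 0.1099, 0.0438]
tcp_rot: [-0.001, 1.0, -0.0, 0.0]
contact_force: [-3.2, 0.1, 5.5]
opening: 0.515
finger_force: 43.5
```

Request:
send_rows(
  moves="0 0 0 0 0 0 0.1;0 0 0 0 0 0 0.3;0 0 0 0 0 0 0.5;0 0 0 0 0 0 0.5;0 0 0 0 0 -0.1 0.5;0 0 0 0 0 -0.3 0.5;0 0 0 0 0 -0.6 0.5;0 0 0 0 0 -0.7 0.5;0 0 0 0 0 -0.7 0.5",
)

```text
time: 10.52
eef_pos: [0.5513, 0.1099, 0.1856]
tcp_rot: [-0.001, 1.0, 0.0, 0.003]
contact_force: [-0.0, -0.4, -0.5]
opening: 0.746
finger_force: 0.0
```

```bash
python3 - <<'E'
from h import *
to((.40,.108,.18)); shot("wrist","w4")
E
```

```text
t 10.53 pos [0.5513 0.1099 0.1856] x-axis deg -179.9 F [-0.  -0.4 -0.5] q [ 0.02  0.09  1.91  0.    1.13 -1.56]
shift [ 0.757 -0.008  0.024]
```

View pics/w4.png

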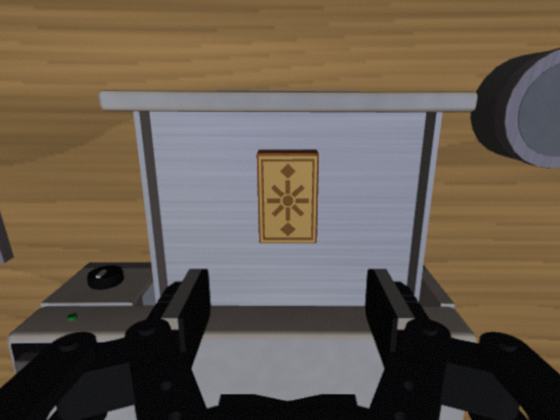

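The block lies flat with its face up at (288,197). Next I move in front of the panel with the fingers shut.

Request:
send_rows(
  moves="0 0 0 0.2 0 0 -1;0 0 0 0.53 0 0 -1;0 0 0 0.53 0 0 -1;0 0 0 0.53 0 0 -1;0 0 0 0.53 0 0.2 -1;0 0 0 0.53 0 0.4 -1;0 0 0 0.53 0 0.55 -1;0 0 0 0.53 0 0.6 -1;0 0 0 0.53 0 0.6 -1",
)

```text
time: 11.7
eef_pos: [0.4448, 0.1095, 0.0624]
tcp_rot: [-0.001, 1.0, -0.0, -0.001]
contact_force: [0.5, -0.0, -0.4]
opening: 0.001
finger_force: 0.0
```

Request:
send_rows(
  moves="0 0 0 -0.03 0 0 -1;0 0 0 -0.06 0 0 -1;0 0 0 -0.09 0 0 -1;0 0 0 -0.12 0 0 -1;0 0 0 -0.15 0 0 -1;0 0 0 -0.18 0 0 -1;0 0 0 -0.22 0 0 -1;0 0 0 -0.26 0 0 -1",
)

```text
time: 12.7
eef_pos: [0.4957, 0.1097, 0.0625]
tcp_rot: [-0.001, 1.0, -0.0, -0.001]
contact_force: [-5.6, -1.3, 3.5]
opening: 0.001
finger_force: 2.8
```

Request:
send_rows(
  moves="0 0 0 -0.05 0 0 -1;0 0 0 -0.1 0 0 -1;0 0 0 -0.15 0 0 -1;0 0 0 -0.2 0 0 -1;0 0 0 -0.25 0 0 -1;0 0 0 -0.3 0 0 -1;0 0 0 -0.35 0 0 -1;0 0 0 -0.39 0 0 -1;0 0 0 -0.42 0 0 -1;0 0 0 -0.44 0 0 -1;0 0 0 -0.46 0 0 -1",
)

```text
time: 14.08
eef_pos: [0.5862, 0.1096, 0.0623]
tcp_rot: [-0.001, 1.0, -0.0, -0.003]
contact_force: [-9.6, -2.0, 7.0]
opening: 0.002
finger_force: 4.9
```

Request:
send_rows(
  moves="0 0 0 -0.015 0 0 -1;0 0 0 -0.03 0 0 -1;0 0 0 -0.03 0 0 -1",
)

```text
time: 14.45
eef_pos: [0.5931, 0.1096, 0.0623]
tcp_rot: [-0.001, 1.0, -0.0, -0.002]
contact_force: [-7.8, -1.6, 4.1]
opening: 0.001
finger_force: 3.5
```

Request:
send_rows(
  moves="0 0 0 -0.01 0 0 -1;0 0 0 -0.02 0 0 -1;0 0 0 -0.02 0 0 -1",
)

```text
time: 14.82
eef_pos: [0.5969, 0.1096, 0.0623]
tcp_rot: [-0.001, 1.0, -0.0, -0.002]
contact_force: [-7.1, -1.9, 4.1]
opening: 0.002
finger_force: 3.7
```

Request:
send_rows(
  moves="0 0 0 -0.01 0 0 -1;0 0 0 -0.015 0 0 -1;0 0 0 -0.015 0 0 -1",
)

```text
time: 15.2
eef_pos: [0.5969, 0.1096, 0.0622]
tcp_rot: [-0.001, 1.0, -0.001, -0.007]
contact_force: [-16.5, -2.0, 12.6]
opening: 0.003
finger_force: 8.4
```

It is stalled at the end stop with 16 N, so I back off gently.

Request:
send_rows(
  moves="0 0 0 0 0 0 -1;0 0 0 0.02 0 0 -1;0 0 0 0.04 0 0 -1;0 0 0 0.08 0 0 -1;0 0 0 0.2 0 0 -1;0 0 0 0.5 0 0 -1;0 0 0 0.7 0 0 -1;0 0 0 0.7 0 -0.3 -1;0 0 0 0.7 0 -0.7 -1;0 0 0 0.7 0 -0.7 -1;0 0 0 0.7 0 -0.7 -1",
)

```text
time: 16.58
eef_pos: [0.4624, 0.1097, 0.2043]
tcp_rot: [-0.001, 1.0, 0.0, 0.003]
contact_force: [-0.9, 0.2, 0.5]
opening: 0.001
finger_force: 0.0
```

```bash
python3 - <<'E'
from h import *
to((0.45,.1,.2)); c=shot("side","s5"); t=shot("top","t5")
o=np.zeros((600,800,3),np.uint8); o[:420,:560]=c["image"][:,:,::-1]; o[420:600,:]=cv2.resize(t["image"][100:226,0:560,::-1],(800,180))
cv2.imwrite("pics/o5.png",o)
E
```

```text
t 16.57 pos [0.4624 0.1097 0.2043] x-axis deg -179.91 F [-0.9  0.2  0.5] q [ 0.02 -0.13  2.1   0.    1.17 -1.55]
shift [ 0.062 -0.049  0.021]
```

View pics/o5.png

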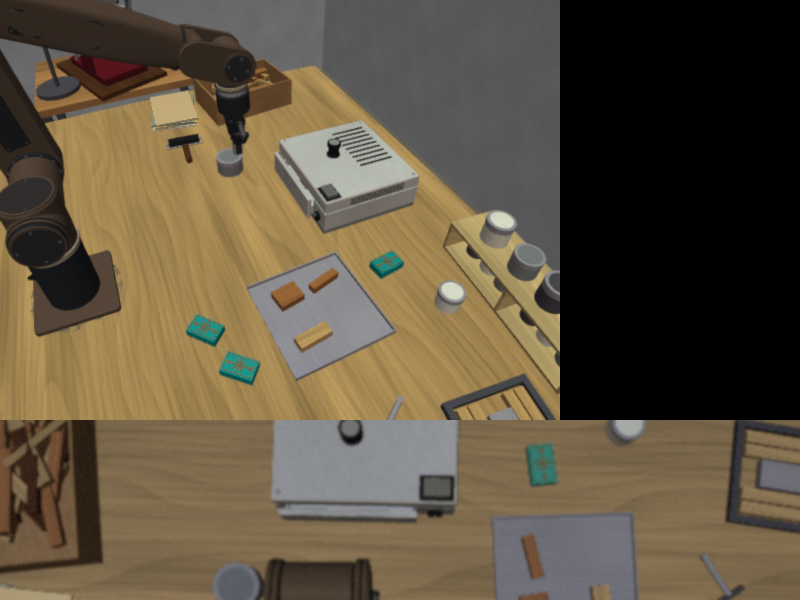

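The drawer is shut and has stayed latched. The tin and the wooden pieces are where they were, and the arm touches nothing, so I hand the job in.

```bash
python3 -c "
from plant import ctrl; print(ctrl.sign_off())"
```

```text
the job is handed in; nothing more can be done
None
```

The block was set down flat and face up in the drawer, the drawer was pushed shut and stayed latched in the last pictures, nothing else was moved, and the job was handed in at about 17 s; no verdict came back.

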